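# Stack a lens mount in the bonding jig and hold it pressed into the corner

### The job

Build up the lens mount in the bonding jig: first bring the square mount from its askew place on the jig squarely and flat into the jig's corner, up against the long fence and the stop block; then slip the narrow spacer ring and after it the wide clamp disc over the mount's stub, each lying flat on the part below. Then, while the adhesive takes, press on the clamp disc with one diagonal push that squeezes the stack down onto the base plate and square against the long fence at the same time, firmly (about 10 N each way), still up against the stop block. Finish while holding that push, without letting go, and leave the other things on the bench where they are.

Things in the scene. Friction and masses are not known exactly. Their poses are not given: they have to be found in the camera images.
- jig: fixed bonding jig: dark metal base plate on low feet, 130 mm (x, from -65 to +65) by 140 mm (y, from -65 to +75), its top 13 mm above the worktop. Origin at worktop height; x points across the plate to the long fence (roughly away from the robot), y to the plate's left, z up. The corner faces are the fence's inner face at x = +40 mm and the stop block's inner face at y = -35 mm, so a mount seated in the corner has its axis at x = +13 mm, y = -8 mm
- jig_base: the jig's base plate, 130 x 140 x 10 mm; origin 3 mm above the jig's origin, on the plate's underside; its ground top, 13 mm above the worktop, lets the mount slide easily (friction about 0.2)
- jig_fence: the jig's long fence, a steel bar along the far edge of the base plate: 18 mm (x) x 132 mm (y), standing 18 mm above the base plate (31 mm above the worktop); origin at the centre of its underside
- jig_stop: the jig's stop block, a steel block on the right edge of the base plate, making the corner with the fence: 46 mm (x) x 22 mm (y), 18 mm above the base plate; origin at the centre of its underside
- mount: loose lens mount, bare metal, about 0.2 kg, standing askew on the jig's base plate: square block 54 x 54 x 24 mm with an upright round stub on top; origin at the centre of its underside, x and y along the block's sides, z up. Either pair of sides may face the fence
- mount_center (a point): point on the mount's axis half-way up (28 mm above its underside; it is 56 mm tall in all). The block reaches from -28 to -4 mm below this point; the stub is 28 mm across from -4 to +18 mm (it can be gripped here) and then tapers to 16 mm across at its top, +28 mm. In the finished stack the spacer's centre lies 2 mm and the disc's centre 13 mm above this point
- spacer_center (a point): centre (half-way up) of the loose spacer ring on the worktop: narrow metal ring, 42 mm outside, hole 31 mm, 12 mm tall, lying flat, z up
- disc_center (a point): centre (half-way up) of the loose clamp disc on the worktop: wide flat metal disc, 54 mm outside, hole 31 mm, 10 mm tall, four small pin holes on top, lying flat, z up
- glue_bottle: small dropper bottle, 24 mm across, 78 mm tall, standing; origin at its foot; bystander
- lens_blank: uncut round glass lens, 66 mm across, 9 mm thick, lying flat (no hole one can use); origin at its underside; bystander
- screwdriver: precision screwdriver, 101 mm long, lying; bystander
- polish_bottle: dropper bottle, 34 mm across, 102 mm tall, standing behind the jig; origin at its foot; bystander
Things that resemble listed ones, but are neither listed nor needed, are in the scene too. What is shaped like the part that bears disc_center but blue or orange is not meant.

How it is judged:
On the way, in this order (a step that is already met when the one before it is completed fails the run):
1. the mount stands flat in the jig's corner, squarely, within 5 mm of fence and stop block (x of mount_center in the frame of jig between 0.008 and 0.0155 m and y of mount_center in the frame of jig between -0.0105 and -0.003 m and z of mount_center in the frame of jig between 0.0385 and 0.0435 m and angle between mount_center's own z axis and vertical below 0.05 rad and (angle between the x axis of mount and the x axis of jig, either way round below 0.07 rad or angle between the x axis of mount and the y axis of jig, either way round below 0.07 rad)), for 0.2 s.
2. the spacer ring lies flat on the mount's block, over the stub (z of spacer_center in the frame of mount_center between -0.0005 and 0.0045 m and horizontal distance between spacer_center and mount_center below 0.004 m and angle between the z axis of spacer_center and the z axis of mount_center, either way round below 0.06 rad and x of mount_center in the frame of jig between 0.005 and 0.0155 m and y of mount_center in the frame of jig between -0.0105 and 0 m and z of mount_center in the frame of jig between 0.0385 and 0.0435 m and angle between mount_center's own z axis and vertical below 0.05 rad), for 0.2 s.
3. the clamp disc lies flat on the spacer ring, over the stub (all of step 2 and z of disc_center in the frame of mount_center between 0.0105 and 0.0155 m and horizontal distance between disc_center and mount_center below 0.004 m and angle between the z axis of disc_center and the z axis of mount_center, either way round below 0.06 rad), for 0.2 s.
At the end, for the whole second after the job is handed in: still held: fingers on the disc; disc on spacer over 4 N, mount on fence over 4 N and on base plate over 8 N (weight included); mount flat (0.05 rad), square (0.07 rad) and within 3 mm of fence and stop block; spacer and disc flat and centred on the stub (4 mm); nothing moves (x of mount_center in the frame of jig between 0.01 and 0.0155 m and y of mount_center in the frame of jig between -0.0105 and -0.005 m and z of mount_center in the frame of jig between 0.0385 and 0.0435 m and angle between mount_center's own z axis and vertical below 0.05 rad and (angle between the x axis of mount and the x axis of jig, either way round below 0.07 rad or angle between the x axis of mount and the y axis of jig, either way round below 0.07 rad) and z of spacer_center in the frame of mount_center between -0.0005 and 0.0045 m and horizontal distance between each of spacer_center, disc_center and mount_center below 0.004 m and angle between the z axis of each of spacer_center, disc_center and the z axis of mount_center, either way round below 0.06 rad and z of disc_center in the frame of mount_center between 0.0105 and 0.0155 m and contact force between mount and jig_fence above 4 N and contact force between mount and jig_base above 8 N and contact force between disc and spacer above 4 N and contact force between the fingers and disc above 3 N and linear speed of each of mount, disc below 0.01 m/s); the arm keeps its last pose, push and grip.
It fails at once if the glue bottle is pushed more than 30 mm from its place (distance of glue_bottle from where it was at the start of the episode above 0.03 m).
It fails at once if the lens blank is pushed more than 30 mm from its place (distance of lens_blank from where it was at the start of the episode above 0.03 m).
It fails at once if the screwdriver is pushed more than 30 mm from its place (distance of screwdriver from where it was at the start of the episode above 0.03 m).
It fails at once if the polish bottle is pushed more than 30 mm from its place (distance of polish_bottle from where it was at the start of the episode above 0.03 m).
It also fails if it takes over 72 s, if anything falls off the work surface, if the arm or the gripper's body presses on something with over 40 N, if the wrist force passes 120 N, or if a joint passes its speed limit or range.

### The arm

A 6-joint arm with a two-finger parallel gripper is mounted at the origin on a cart in front of the work surface, level with it; the furniture and walls round the work are solid. World frame = base frame: x ahead of the robot, y to its left, z up, the work surface at z = 0. Lengths are in m, angles in rad, forces in N, time in s.
With the tool pointing down it reaches from about 0.35 to 0.85 m from the base axis. Payload 8.1 kg.
Tool frame: the origin (TCP) lies at the very end of the fingers, on their centre line; the grasp point (between the pads) lies 19 mm behind it; z points along the fingers, y is the direction in which the jaws open and shut (so a half turn about z gives the same grasp; the last joint's range is limited). The gripper opens to 93 mm and grips with 3 to 60 N. Pads are 15 mm wide; open, the fingers measure 128 mm over their backs; the gripper's body (75 mm by 188 mm) begins 65 mm behind the grasp point.
Start: joints at [1.154, 0.13, 1.488, -0, 1.523, -0.085], TCP at [0.195, 0.567, 0.219] pointing down, gripper open.
Joint ranges: [-2.96, 2.96], [-0.89, 2.26], [0.02, 2.5], [-1.34, 4.48], [0, 2.73], [-2.66, 2.66]. Speed limits (rad/s): [2.39, 2.39, 2.79, 3.14, 3.14, 3.14].

### API

Orientations are given as a rotation vector (axis times angle).
In Python, from plant import robot gives the robot as it stands.
- The arm moves only by the shell command python3 -m inch 'ROWS' [FORCE]. ROWS is JSON, a list that holds one entry, the list of rows, each a list of 7 numbers: the shift along the tool's x, y, z in cm, then the turn, a rotation vector about the tool's x, y, z in degrees, then the gripper command: -1 is fully open, 1 is shut, values between are in proportion. A call has 1 to 5 rows; each row shifts and turns the commanded pose from where the row before left it, along the tool's axes as they then stand; what a row does not reach is not made up. A row lasts 1/10 s, in which the tool goes at most 50 mm and 8.59 degrees, less where a joint would pass 70% of its speed; a pose out of reach is approached as far as the arm can. A call with a gripper value outside its range is refused whole. The fingers move at their own pace and stop on an object; FORCE is the grip in N (left out, the last holds). Time passes only in rows, so rows that do not move let the fingers close. It gives the time, the measured TCP pose, the force and the opening at its end, in the units of the state.
- robot.read_state(): the state, without advancing time (a new reading comes with each control period).
- robot.read_camera(name): name is "scene" or "top" or "wrist"; returns a dict with "image" (420x560x3 uint8, blue, green, red), "K" (3x3 intrinsics, pixels), "distortion" ([k1, k2, p1, p2, k3] as OpenCV has them; the pictures are not rectified), "R" (3x3) and "t" (3): a world point X has camera coordinates R X + t; the wrist camera has in their place "tool_from_camera" (4x4, takes a point from camera to tool coordinates, whose origin is the TCP and whose axes are the flange's). Camera axes: x right, y down, z forward; pixel columns grow to the right and rows downward; lengths in m; the calibration is good to about 2 mm. A picture is of the moment at which its call begins: read the wrist's pose just before it. There is no depth.
- robot.close_job(): hands the job in, once; it reports no verdict.
The state is a dict: "t": time; "q": joint angles; "dq": joint speeds; "joint_torque": joint torques, N m; "tool_pos": TCP position; "orientation": TCP orientation; "force": force on the tool from outside, world axes, zero at the start; "wrist_torque": the same for the moment, N m; "opening": finger opening in m.
Only numpy, scipy, OpenCV 4.12 (cv2) and the standard library are available. Lean on these libraries where they do the work, as an engineer would, in place of code of your own. Each camera call takes 0.05 s, during which the arm holds its last target. There are 200 camera calls.

## Working session

There is one attempt and no reset: what is moved stays moved. The work goes in short steps, Python scripts to look and compute and a shell command to move; the robot and the scene stay as the last step left them, time stands still between calls to the robot, and variables do not carry over. Pictures are saved under pics/ and viewed, about 8 in all and at most 12, crops included, and the job is handed in when it is done.

```bash
ls; mkdir -p pics; cat > h.py <<'E'
import numpy as np, cv2
from plant import robot
from scipy.spatial.transform import Rotation as Ro
def cam(name):
    s=robot.read_state(); c=robot.read_camera(name)
    if name=="wrist":
        T=np.eye(4);T[:3,:3]=Ro.from_rotvec(s["orientation"]).as_matrix();T[:3,3]=s["tool_pos"]
        W=T@np.array(c["tool_from_camera"]); c["C"]=W[:3,3]; c["Rw"]=W[:3,:3]
    else:
        R=np.array(c["R"]);c["Rw"]=R.T;c["C"]=-R.T@np.array(c["t"])
    c["K"]=np.array(c["K"]);c["distortion"]=np.array(c["distortion"]);return c
def ray(c,uv,z):
    p=cv2.undistortPoints(np.array(uv,float).reshape(-1,1,2),c["K"],c["distortion"]).reshape(-1,2)
    d=np.c_[p,np.ones(len(p))]@c["Rw"].T
    return c["C"]+d*((z-c["C"][2])/d[:,2])[:,None]
def proj(c,X):
    R=c["Rw"].T
    return cv2.projectPoints(np.array(X,float).reshape(-1,1,3),cv2.Rodrigues(R)[0],-R@c["C"],c["K"],c["distortion"])[0].reshape(-1,2)
E
python3 - <<'E'
from h import *
for n in("top","scene","wrist"):
    c=cam(n);cv2.imwrite(f"pics/{n}0.png",c["image"]);print(n,c["C"].round(3),c["K"][0,0])
print(robot.read_state())
E
```

```text
pics
top [ 0.339 -0.265  1.164] 518.65365768939
scene [0.063 0.209 0.57 ] 419.5000755610621
wrist [0.124 0.593 0.383] 315.72988247586926
{'t': 0.15, 'q': array([ 1.15362597e+00,  1.31045176e-01,  1.48900633e+00,  1.05474265e-05,
        1.52298783e+00, -8.53973751e-02]), 'dq': array([ 1.47600974e-03, -1.33646663e-03, -3.79853580e-03,  9.02530265e-04,
        5.17015026e-05, -2.66074507e-03]), 'joint_torque': array([-1.03177626e-03, -5.60472250e+01, -4.92335665e+01,  7.67158298e-02,
        3.05095757e-02, -7.84300437e-05]), 'tool_pos': array([0.19523097, 0.56689504, 0.21780659]), 'orientation': array([-5.18700463e-01, -3.09810027e+00,  2.19670076e-03]), 'force': array([-0.65794001,  0.25262233, -0.37518473]), 'wrist_torque': array([0.00161978, 0.01120398, 0.00652527]), 'opening': 0.09305549237395243}
```

View pics/top0.png

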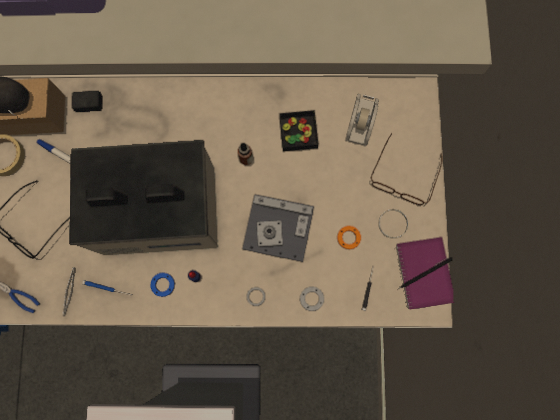

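View pics/scene0.png

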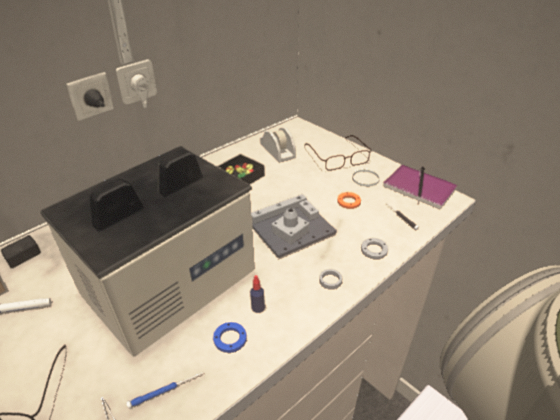

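Candidates in top view. Disc: grey (312,299); orange (349,237) and blue (163,285) are look-alikes. Spacer: grey narrow ring (256,297); the glass lens at (393,223) is the look-alike. I choose the grey ones and check them in a crop.

```bash
python3 - <<'E'
from h import *
c=cam("top");im=c["image"]
cv2.imwrite("pics/crop1.png",cv2.resize(im[185:320,180:340],None,fx=4.4,fy=4.4,interpolation=cv2.INTER_CUBIC))
for n,uv,z in[("jig",(279,228),.013),("mount",(269,233),.056+.013),("spacer",(256,297),.012),("disc",(312,299),.01),("glue",(194,276),.05),("lens",(393,223),.01),("sdr",(367,290),.01),("polish",(245,153),.1),("orange",(349,237),.01),("box corner",(216,247),.15),("box c2",(205,143),.2),("edge",(300,326),0)]:
    print(n,ray(c,uv,z).round(3))
E
```

```text
jig [[ 0.539 -0.255  0.013]]
mount [[ 0.519 -0.234  0.069]]
spacer [[ 0.385 -0.205  0.012]]
disc [[ 0.381 -0.328  0.01 ]]
glue [[ 0.428 -0.073  0.05 ]]
lens [[ 0.552 -0.513  0.01 ]]
sdr [[ 0.401 -0.45   0.01 ]]
polish [[ 0.687 -0.183  0.1  ]]
orange [[ 0.519 -0.413  0.01 ]]
box corner [[ 0.477 -0.132  0.15 ]]
box c2 [[ 0.675 -0.112  0.2  ]]
edge [[ 0.323 -0.302  0.   ]]
```

View pics/crop1.png

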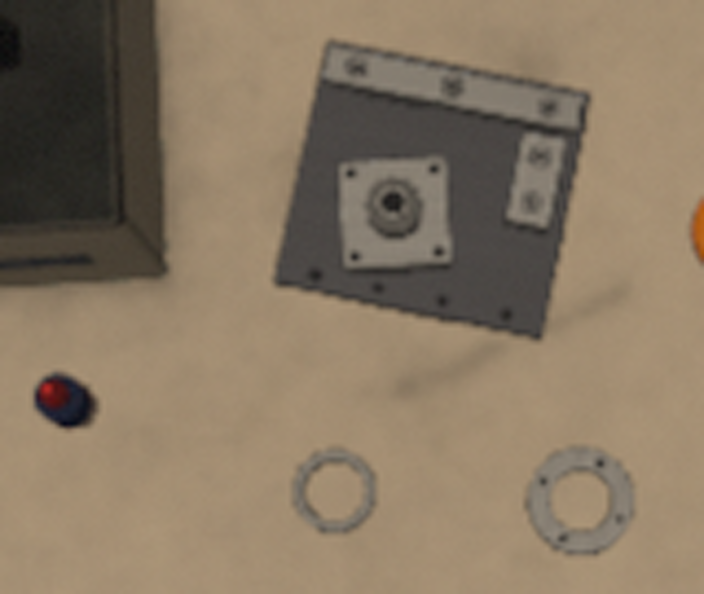

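The crop confirms it: grey narrow ring at crop (335,490), grey disc with pin holes at (580,500), mount block with corners at (340,163), (443,157), (452,262) and (345,270), and the fence at the far edge.

```bash
python3 - <<'E'
from h import *
c=cam("top")
f=lambda P,z: ray(c,(np.array(P)+.5)/4.4+[180,185]-.5,z)
b=f([(276,283),(541,338)],.013); d=b[0]-b[1]; print("len",np.linalg.norm(d),"yaw y",np.degrees(np.arctan2(-d[0],d[1])))
F=f([(330,42),(588,95),(578,131),(320,80)],.031); d=F[0]-F[1]; print("fence len",np.linalg.norm(d),np.degrees(np.arctan2(-d[0],d[1])))
yaw=np.arctan2(-d[0],d[1]);R=np.array([[np.cos(yaw),-np.sin(yaw)],[np.sin(yaw),np.cos(yaw)]])
for p,q in zip(b,[(-.065,.075),(-.065,-.065)]): print("orig",p[:2]-R@q)
# fence far corners: fence x 40..58; 132 long
print("fence rel to base",[(R.T@(p[:2]-(b[0][:2]-R@[-.065,.075]))).round(4) for p in F])
M=f([(340,163),(443,157),(452,262),(345,270)],.037);m=M.mean(0);print("mount",m,[np.linalg.norm(M[i]-M[i-1]).round(4) for i in range(4)])
e=M[0]-M[1];print("mount yaw",np.degrees(np.arctan2(-e[0],e[1])))
print("spacer",f([(335,490)],.012),"disc",f([(580,500)],.01))
print("seat",b.mean(0)[:2]-R@[-.065,.005]+R@[.013,-.008], "yaw",np.degrees(yaw))
T=Ro.from_rotvec(robot.read_state()["orientation"]).as_matrix();print(T.round(3))
w=np.array(robot.read_camera("wrist")["tool_from_camera"]).round(3);print(w)
E
```

```text
len 0.13734682011962565 yaw y -11.620694518139569
fence len 0.13432576736557839 -11.804046473677772
orig [ 0.5397379  -0.26021709]
orig [ 0.54071102 -0.25770924]
fence rel to base [array([0.0596, 0.0735]), array([ 0.0596, -0.0608]), array([ 0.0402, -0.0595]), array([0.0391, 0.0742])]
mount [ 0.52382555 -0.23441557  0.037     ] [np.float64(0.0543), np.float64(0.0519), np.float64(0.0534), np.float64(0.0535)]
mount yaw 3.5069468814027
spacer [[ 0.38738525 -0.20470051  0.012     ]] disc [[ 0.38288272 -0.32725631  0.01      ]]
seat [ 0.55131303 -0.26945334] yaw -11.804046473677772
[[-0.945  0.326 -0.   ]
 [ 0.326  0.945 -0.001]
 [ 0.    -0.001 -1.   ]]
[[ 0.    -0.962 -0.272  0.076]
 [ 1.     0.001 -0.001  0.001]
 [ 0.001 -0.272  0.962 -0.165]
 [ 0.     0.     0.     1.   ]]
```

```bash
python3 -m inch '[[[0,0,-4,0,0,0,-1],[0,0,-4,0,0,0,-1],[0,0,-4,0,0,0,-1],[0,0,-4,0,0,0,-1],[0,0,-2,0,0,8,-1]]]' 30
python3 -m inch '[[[0,0,0,0,0,8.5,-1],[0,0,0,0,0,8.5,-1],[0,0,0,0,0,8.5,-1],[0,0,0,0,0,8.5,-1],[0,0,0,0,0,8.5,-1]]]'
python3 -m inch '[[[0,0,0,0,0,8.5,-1],[0,0,0,0,0,8.5,-1],[0,0,0,0,0,0,-1]]]'
python3 -m inch '[[[-4.1,2.3,0,0,0,0,-1],[-4.1,2.3,0,0,0,0,-1],[-4.1,2.3,0,0,0,0,-1],[-4.1,2.3,0,0,0,0,-1]]]'
python3 -m inch '[[[-4.1,2.3,0,0,0,0,-1],[-4.1,2.3,0,0,0,0,-1],[-4.1,2.3,0,0,0,0,-1],[-4.1,2.3,0,0,0,0,-1]]]'
python3 -m inch '[[[-4.4,-0.2,0,0,0,0,-1],[-4.4,-0.2,0,0,0,0,-1],[-4.4,-0.2,0,0,0,0,-1],[-4.4,-0.2,0,0,0,0,-1]]]'
python3 -m inch '[[[-4.4,-0.2,0,0,0,0,-1],[-4.4,-0.2,0,0,0,0,-1],[-4.4,-0.2,0,0,0,0,-1],[-4.4,-0.2,0,0,0,0,-1],[0,0,0,0,0,0,-1]]]'
```

```text
t: 0.8
tool_pos: [0.1956, 0.5679, 0.4034]
orientation: [0.734, 3.054, 0.009]
force: [-0.2, 1.0, 0.5]
opening: 0.0929
t: 1.3
tool_pos: [0.1954, 0.5673, 0.3985]
orientation: [1.799, 2.576, -0.0]
force: [-0.1, 0.4, 0.1]
opening: 0.0934
t: 1.6
tool_pos: [0.1954, 0.5673, 0.3986]
orientation: [2.156, 2.285, -0.0]
force: [0.1, -0.3, -0.7]
opening: 0.0929
t: 2.0
tool_pos: [0.2977, 0.4077, 0.3986]
orientation: [2.146, 2.294, 0.0]
force: [1.0, 0.3, 0.6]
opening: 0.093
t: 2.4
tool_pos: [0.3996, 0.2494, 0.3988]
orientation: [2.146, 2.294, 0.001]
force: [-0.4, -0.0, 0.2]
opening: 0.093
t: 2.8
tool_pos: [0.4015, 0.0733, 0.3988]
orientation: [2.146, 2.294, 0.001]
force: [1.2, 0.1, -0.4]
opening: 0.0927
t: 3.3
tool_pos: [0.4038, -0.1057, 0.3981]
orientation: [2.154, 2.286, -0.002]
force: [1.0, 0.5, 0.1]
opening: 0.0933
```

```bash
python3 -m inch '[[[-4.5,3.7,0,0,0,0,-1],[-4.5,3.7,0,0,0,0,-1],[-4.5,3.7,0,0,0,0,-1],[0,0,4.8,0,0,0,-1],[0,0,4.8,0,0,0,-1]]]'
python3 -m inch '[[[0,0,4.8,0,0,0,-1],[0,0,4.8,0,0,0,-1],[0,0,4.8,0,0,0,-1],[0,0,0,0,0,0,-1],[0,0,0,0,0,0,-1]]]'
python3 - <<'E'
from h import *
c=cam("wrist");im=c["image"].copy()
J=np.array([.5402,-.2590]);y=np.radians(-11.8);R=np.array([[np.cos(y),-np.sin(y)],[np.sin(y),np.cos(y)]])
P=[(*(J+R@q),.013) for q in[(-.065,.075),(-.065,-.065),(.04,-.035)]]+[(.524,-.234,.069)]
for u in proj(c,P): cv2.drawMarker(im,tuple(int(v) for v in u),(0,0,255),0,12)
print(proj(c,P).round(1),robot.read_state()["tool_pos"]);cv2.imwrite("pics/w1.png",im)
cv2.imwrite("w1raw.png",c["image"])
E
```

```text
t: 3.8
tool_pos: [0.509, -0.2122, 0.302]
orientation: [2.147, 2.29, 0.001]
force: [0.7, 0.6, -1.1]
opening: 0.0933
t: 4.3
tool_pos: [0.5065, -0.2103, 0.1591]
orientation: [-2.149, -2.29, 0.0]
force: [0.1, 0.2, 0.2]
opening: 0.093
[[264.  160.2]
 [231.4 283.6]
 [330.8 282.9]
 [294.7 241.9]] [ 0.50790131 -0.21118013  0.16133693]
```

View pics/w1.png

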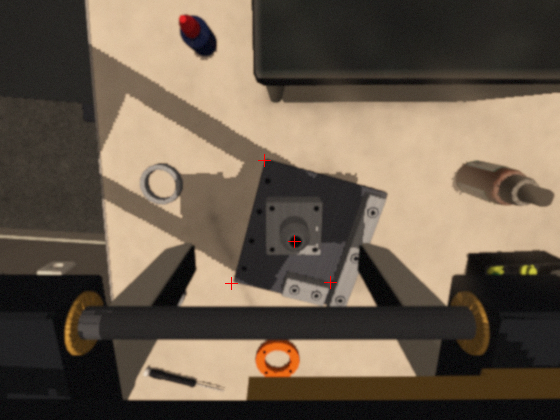

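```bash
python3 -m inch '[[[-2.4,1.5,0,0,0,0,-1],[0,0,4,0,0,0,-1],[0,0,4,0,0,0,-1],[0,0,2.5,0,0,0,-1],[0,0,1,0,0,0,-1]]]'
python3 -m inch '[[[0,0,0.5,0,0,0,-1],[0,0,0,0,0,0,-1],[0,0,0,0,0,0,-1]]]'
```

```text
t: 4.85
tool_pos: [0.524, -0.2345, 0.0444]
orientation: [2.151, 2.288, 0.0]
force: [-0.6, -0.6, -0.3]
opening: 0.0927
t: 5.15
tool_pos: [0.5248, -0.235, 0.0412]
orientation: [2.15, 2.286, 0.001]
force: [-0.9, -0.3, -0.4]
opening: 0.0933
```

Height is good; closing on the stub.

```bash
python3 -m inch '[[[0,0,0,0,0,0,0],[0,0,0,0,0,0,0.3],[0,0,0,0,0,0,1],[0,0,0,0,0,0,1],[0,0,0,0,0,0,1]]]' 30
python3 -m inch '[[[0,0,0,0,0,0,1],[0,0,0,0,0,0,1],[0,0,0,0,0,0,1],[0,0,0,0,0,0,1],[0,0,0,0,0,0,1]]]'
python3 -m inch '[[[0,0,0,0,0,5.1,1],[0,0,0,0,0,5.1,1],[0,0,0,0,0,5.1,1],[0,0,0,0,0,0,1],[0,0,0,0,0,0,1]]]'
python3 - <<'E'
from h import *
c=cam("wrist");cv2.imwrite("pics/w2.png",cv2.resize(c["image"][120:340,150:430],None,fx=2.6,fy=2.6));s=robot.read_state();print(s["tool_pos"],s["force"],s["wrist_torque"])
E
```

```text
t: 5.65
tool_pos: [0.523, -0.2341, 0.0386]
orientation: [-2.153, -2.288, 0.0]
force: [-0.2, 0.0, -0.4]
opening: 0.0576
t: 6.15
tool_pos: [0.5231, -0.2341, 0.0386]
orientation: [-2.153, -2.288, 0.0]
force: [0.8, 0.1, 0.7]
opening: 0.0271
t: 6.65
tool_pos: [0.523, -0.2341, 0.0386]
orientation: [-2.435, -1.984, 0.0]
force: [0.8, -0.6, -0.0]
opening: 0.0273
[ 0.52305305 -0.2341237   0.03862525] [ 0.42563427  0.3024028  -0.58432952] [-0.07031113  0.07450645  0.01235657]
```

View pics/w2.png

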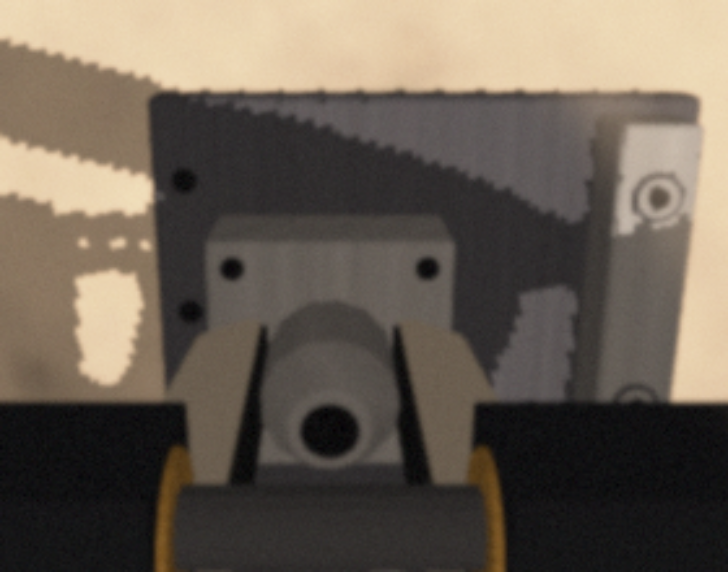

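Mount gripped, edges parallel to the jig. Slide to the corner, then feel for contact.

```bash
python3 -m inch '[[[-0.8,1,0,0,0,0,1],[-0.8,1,0,0,0,0,1],[-0.8,0.9,0,0,0,0,1],[0,0.2,0,0,0,0,1],[0,0,0,0,0,0,1]]]'
python3 -m inch '[[[0,0.1,0,0,0,0,1],[0,0.1,0,0,0,0,1],[0,0,0,0,0,0,1]]]'
python3 -m inch '[[[0,0.1,0,0,0,0,1],[0,0.1,0,0,0,0,1],[0,0,0,0,0,0,1]]]'
python3 -m inch '[[[-0.2,0,0,0,0,0,1],[0,0,0,0,0,0,1]]]'
python3 -m inch '[[[-0.2,0,0,0,0,0,1],[0,0,0,0,0,0,1]]]'
```

```text
t: 7.2
tool_pos: [0.5486, -0.2639, 0.0385]
orientation: [-2.437, -1.982, -0.0]
force: [-0.5, -0.1, 0.2]
opening: 0.0275
t: 7.5
tool_pos: [0.5503, -0.264, 0.0385]
orientation: [-2.437, -1.982, 0.0]
force: [-0.5, -0.1, -1.3]
opening: 0.0272
t: 7.8
tool_pos: [0.5525, -0.2647, 0.0385]
orientation: [-2.438, -1.981, 0.0]
force: [-0.9, 0.3, -1.5]
opening: 0.0272
t: 8.0
tool_pos: [0.5519, -0.267, 0.0385]
orientation: [-2.438, -1.981, 0.0]
force: [0.1, -0.7, -1.7]
opening: 0.0275
t: 8.2
tool_pos: [0.5516, -0.2684, 0.0386]
orientation: [-2.438, -1.981, -0.001]
force: [0.2, 1.9, -0.9]
opening: 0.0269
```

```bash
for i in 1; do python3 -m inch '[[[-0.1,0,0,0,0,0,1],[0,0,0,0,0,0,1],[0,0,0,0,0,0,1]]]'
python3 -m inch '[[[0,0.1,0,0,0,0,1],[0,0,0,0,0,0,1]]]'
python3 -m inch '[[[0,0.1,0,0,0,0,1],[0,0,0,0,0,0,1]]]'; done
```

```text
t: 8.5
tool_pos: [0.5516, -0.2686, 0.0387]
orientation: [-2.437, -1.981, -0.002]
force: [0.2, 6.2, 1.1]
opening: 0.0272
t: 8.7
tool_pos: [0.552, -0.2686, 0.0386]
orientation: [-2.436, -1.98, -0.0]
force: [-2.4, 7.6, 4.0]
opening: 0.0273
t: 8.9
tool_pos: [0.552, -0.2685, 0.0386]
orientation: [-2.435, -1.979, 0.001]
force: [-7.5, 8.4, 7.7]
opening: 0.0272
```

Seated against both faces (contact forces in both axes). Relax and release, then look.

```bash
python3 -m inch '[[[0.12,-0.14,0,0,0,0,1],[0,0,0,0,0,0,1],[0,0,0,0,0,0,1]]]'
python3 -m inch '[[[0,0,0,0,0,0,0],[0,0,0,0,0,0,-0.5],[0,0,0,0,0,0,-1],[0,0,0,0,0,0,-1],[0,0,0,0,0,0,-1]]]'
python3 -m inch '[[[0,0,-3,0,0,0,-1],[0,0,-4,0,0,0,-1],[0,0,-4,0,0,0,-1],[0,0,-1,0,0,0,-1],[0,0,0,0,0,0,-1]]]'
python3 - <<'E'
from h import *
c=cam("wrist");im=c["image"];cv2.imwrite("pics/w3.png",cv2.resize(im[100:340,130:430],None,fx=2.6,fy=2.6))
print(proj(c,[(.552,-.2686,.069)])*1.0)
t=cam("top")["image"];cv2.imwrite("topB.png",t)
E
```

```text
t: 9.2
tool_pos: [0.552, -0.2685, 0.0386]
orientation: [-2.438, -1.981, 0.0]
force: [-1.8, 3.7, 1.8]
opening: 0.0273
t: 9.7
tool_pos: [0.5524, -0.2688, 0.0387]
orientation: [2.438, 1.981, 0.0]
force: [0.3, -0.7, 0.3]
opening: 0.0625
t: 10.2
tool_pos: [0.5539, -0.2696, 0.1617]
orientation: [2.434, 1.978, 0.003]
force: [0.8, 0.5, -0.5]
opening: 0.0923
[[273.51962541 212.7957107 ]]
```

View pics/w3.png

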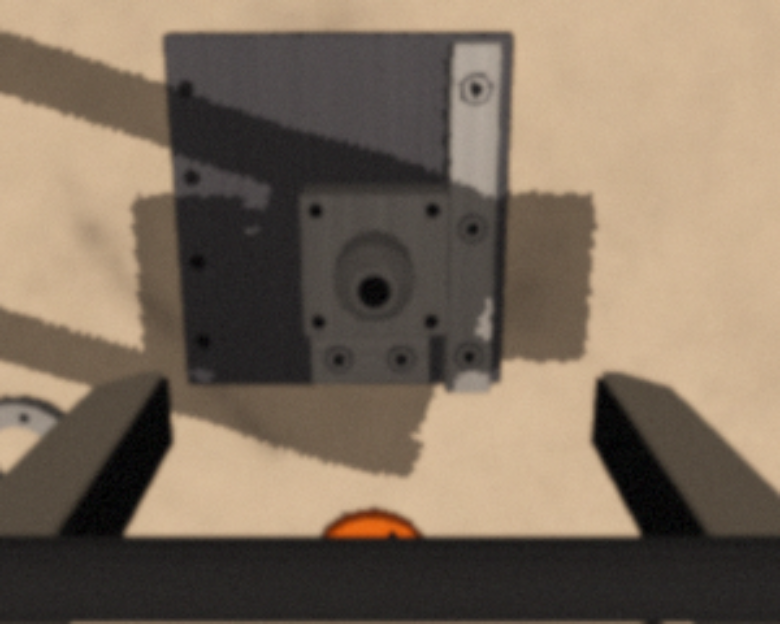

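The mount sits squarely in the corner: stub top at crop (374,291), matching the projection of the seated axis. Now the spacer.

```bash
python3 -m inch '[[[0.6,-3.5,0,0,0,0,-1],[0.6,-3.5,0,0,0,0,-1],[0.6,-3.5,0,0,0,0,-1],[0.6,-3.5,0,0,0,0,-1],[0.6,-3.5,0,0,0,0,-1]]]'
python3 -m inch '[[[0,0,0,0,0,0,-1],[0,0,0,0,0,0,-1],[0,0,0,0,0,0,-1]]]'
cat > ring.py <<'E'
import sys
from h import *
x,y,h,D,n=float(sys.argv[1]),float(sys.argv[2]),float(sys.argv[3]),float(sys.argv[4]),sys.argv[5]
c=cam("wrist");im=c["image"];hsv=cv2.cvtColor(im,cv2.COLOR_BGR2HSV)
u=proj(c,[(x,y,h)])[0];print("pred",u)
u0,v0=[int(max(0,k-70)) for k in u];cr=im[v0:v0+140,u0:u0+140]
m=((hsv[...,1]<45)).astype(np.uint8)[v0:v0+140,u0:u0+140]*255
cn,_=cv2.findContours(m,cv2.RETR_EXTERNAL,cv2.CHAIN_APPROX_NONE)
for k in cn:
    if len(k)<40: continue
    p=k.reshape(-1,2)+[u0,v0]; W=ray(c,p,h)
    (a,b),r=cv2.minEnclosingCircle(W[:,:2].astype(np.float32)*1000);print("circ",round(a,1),round(b,1),"D",round(2*r,1),"want",D*1000,"mean",W.mean(0).round(4))
cv2.imwrite(f"pics/{n}.png",np.hstack([cv2.resize(cr,(400,400)),cv2.cvtColor(cv2.resize(m,(400,400)),cv2.COLOR_GRAY2BGR)]))
E
python3 ring.py .3874 -.2047 .012 .042 r1
```

```text
t: 10.8
tool_pos: [0.3845, -0.202, 0.1557]
orientation: [-2.435, -1.978, 0.002]
force: [0.0, -0.8, 1.0]
opening: 0.0929
t: 11.1
tool_pos: [0.3873, -0.2035, 0.1579]
orientation: [-2.438, -1.981, 0.0]
force: [-0.5, -0.6, -0.7]
opening: 0.0929
pred [276.90229014 199.79340763]
circ 387.7 -202.6 D 40.8 want 42.0 mean [ 0.3875 -0.2023  0.012 ]
```

View pics/r1.png

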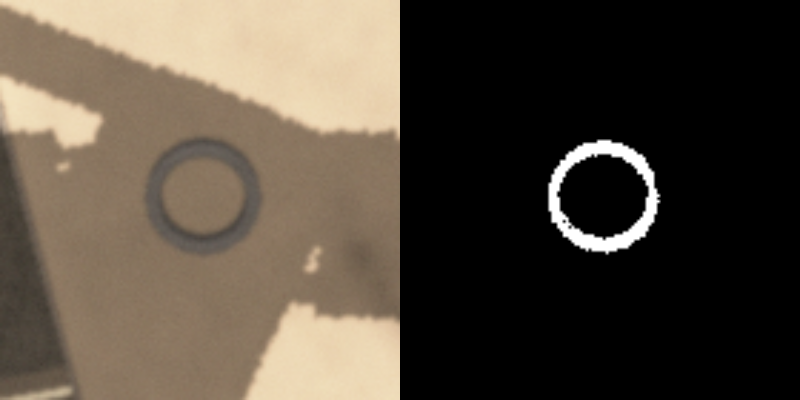

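```bash
python3 -m inch '[[[0,0,4,0,0,0,-1],[0,0,4,0,0,0,-1],[0,0,4,0,0,0,-1],[0,0,2.5,0,0,0,-1],[0,0,0.6,0,0,0,-1]]]'
python3 -m inch '[[[0,0,0,0,0,0,-1],[0,0,0,0,0,0,-1],[0,0,0,0,0,0,-1]]]'
```

```text
t: 11.65
tool_pos: [0.385, -0.2019, 0.004]
orientation: [-2.433, -1.977, 0.003]
force: [0.2, 0.5, -0.2]
opening: 0.0934
t: 11.95
tool_pos: [0.3886, -0.2045, 0.0095]
orientation: [2.436, 1.979, 0.001]
force: [1.0, 1.2, 0.4]
opening: 0.0931
```

```bash
python3 -m inch '[[[0,0,0,0,0,0,-1],[0,0,0,0,0,0,-1],[0,0,0,0,0,0,-1]]]'
python3 -m inch '[[[0.1,0,0.5,0,0,0,-1],[0,0,0,0,0,0,-1],[0,0,0,0,0,0,-1],[0,0,0,0,0,0,-1]]]'
```

```text
t: 12.25
tool_pos: [0.3874, -0.2037, 0.0082]
orientation: [2.437, 1.98, 0.001]
force: [0.1, 0.5, -0.1]
opening: 0.0929
t: 12.65
tool_pos: [0.3872, -0.2024, 0.0025]
orientation: [-2.438, -1.981, 0.0]
force: [0.2, 0.6, -0.4]
opening: 0.0932
```

```bash
python3 -m inch '[[[0,0,0,0,0,0,0.1],[0,0,0,0,0,0,1],[0,0,0,0,0,0,1],[0,0,0,0,0,0,1],[0,0,0,0,0,0,1]]]' 20
python3 -m inch '[[[0,0,0,0,0,0,1],[0,0,0,0,0,0,1],[0,0,0,0,0,0,1],[0,0,0,0,0,0,1]]]'
python3 -m inch '[[[0,0,-3,0,0,0,1],[0,0,-4,0,0,0,1],[0,0,-4,0,0,0,1],[0,0,0,0,0,0,1],[0,0,0,0,0,0,1]]]'
python3 ring.py .3872 -.2024 .122 .042 r2; python3 -c "
from h import *;print(robot.read_state()['tool_pos'])"
```

```text
t: 13.15
tool_pos: [0.3873, -0.2025, 0.0026]
orientation: [2.438, 1.981, 0.0]
force: [-0.2, 0.1, 0.4]
opening: 0.0578
t: 13.55
tool_pos: [0.3873, -0.2025, 0.0026]
orientation: [-2.438, -1.981, 0.0]
force: [-1.0, 0.1, -0.3]
opening: 0.0416
t: 14.05
tool_pos: [0.3881, -0.203, 0.1136]
orientation: [2.436, 1.979, 0.001]
force: [-0.1, -0.0, -0.5]
opening: 0.0421
pred [274.64979566 266.0221544 ]
circ 381.7 -225.3 D 91.1 want 42.0 mean [ 0.3859 -0.2195  0.122 ]
[ 0.3870383  -0.20229709  0.1120522 ]
```

```bash
python3 -m inch '[[[-0.6,3.5,0,0,0,0,1],[-0.6,3.5,0,0,0,0,1],[-0.6,3.5,0,0,0,0,1],[-0.6,3.5,0,0,0,0,1],[-0.7,3.5,0,0,0,0,1]]]'
python3 -m inch '[[[0,0,0,0,0,0,1],[0,0,0,0,0,0,1],[0,0,0,0,0,0,1],[0,0,0,0,0,0,1],[0,0,0,0,0,0,1]]]'
```

```text
t: 14.6
tool_pos: [0.5521, -0.2681, 0.1095]
orientation: [-2.435, -1.979, 0.002]
force: [0.0, -0.9, 0.5]
opening: 0.0418
t: 15.1
tool_pos: [0.5517, -0.2684, 0.113]
orientation: [2.438, 1.981, 0.0]
force: [-0.0, 1.4, -0.2]
opening: 0.0415
```

```bash
python3 -m inch '[[[0,0,2.5,0,0,0,1],[0,0,1,0,0,0,1],[0,0,0.5,0,0,0,1],[0,0,0,0,0,0,1]]]'
python3 -m inch '[[[0,0,0.5,0,0,0,1],[0,0,0.5,0,0,0,1],[0,0,0,0,0,0,1]]]'
python3 -m inch '[[[0,0,0.5,0,0,0,1],[0,0,0.5,0,0,0,1],[0,0,0,0,0,0,1]]]'
python3 -m inch '[[[0,0,0.4,0,0,0,1],[0,0,0.3,0,0,0,1],[0,0,0,0,0,0,1]]]'
```

```text
t: 15.5
tool_pos: [0.5515, -0.2682, 0.0719]
orientation: [-2.437, -1.98, 0.001]
force: [0.1, 0.2, 0.3]
opening: 0.0419
t: 15.8
tool_pos: [0.5519, -0.2685, 0.0621]
orientation: [-2.438, -1.981, 0.0]
force: [0.3, 0.2, -0.4]
opening: 0.0413
t: 16.1
tool_pos: [0.5517, -0.2682, 0.0515]
orientation: [-2.437, -1.98, 0.001]
force: [-0.2, 1.5, 0.2]
opening: 0.0418
t: 16.4
tool_pos: [0.552, -0.2683, 0.045]
orientation: [-2.438, -1.981, 0.0]
force: [0.3, 1.5, -0.2]
opening: 0.0413
```

```bash
python3 -m inch '[[[0,0,0.3,0,0,0,1],[0,0,0.1,0,0,0,1],[0,0,0,0,0,0,1],[0,0,0,0,0,0,1]]]'
python3 -m inch '[[[0,0,0.1,0,0,0,1],[0,0,0,0,0,0,1],[0,0,0,0,0,0,1]]]'
python3 -m inch '[[[0,0,0.05,0,0,0,1],[0,0,0,0,0,0,1],[0,0,0,0,0,0,1]]]'
```

```text
t: 16.8
tool_pos: [0.5522, -0.2685, 0.0416]
orientation: [-2.438, -1.981, -0.0]
force: [1.4, 3.8, -0.5]
opening: 0.0417
t: 17.1
tool_pos: [0.5523, -0.2685, 0.0407]
orientation: [-2.438, -1.981, -0.0]
force: [0.3, 4.1, 0.5]
opening: 0.0417
t: 17.4
tool_pos: [0.5523, -0.2685, 0.0402]
orientation: [-2.438, -1.981, -0.0]
force: [0.9, 4.9, 1.4]
opening: 0.0421
```

```bash
python3 -m inch '[[[0.1,0,0.05,0,0,0,1],[0,0,0.05,0,0,0,1],[0,0,0,0,0,0,1],[0,0,0,0,0,0,1]]]'
python3 -m inch '[[[0,0,0.05,0,0,0,1],[0,0,0,0,0,0,1],[0,0,0,0,0,0,1]]]'
```

```text
t: 17.8
tool_pos: [0.5526, -0.2683, 0.0397]
orientation: [2.437, 1.98, -0.0]
force: [-1.7, 0.4, 4.2]
opening: 0.0414
t: 18.1
tool_pos: [0.5527, -0.2683, 0.0396]
orientation: [2.437, 1.98, -0.0]
force: [-2.3, 0.2, 7.6]
opening: 0.0416
```

Ring bottomed on the block (7.6 N upward at the predicted height). Release and look.

```bash
python3 -m inch '[[[0,0,-0.1,0,0,0,1],[0,0,0,0,0,0,0.2],[0,0,0,0,0,0,-0.3],[0,0,0,0,0,0,-1],[0,0,0,0,0,0,-1]]]'
python3 -m inch '[[[0,0,0,0,0,0,-1],[0,0,-4,0,0,0,-1],[0,0,-4,0,0,0,-1],[0,0,-4,0,0,0,-1],[0,0,0,0,0,0,-1]]]'
python3 - <<'E'
from h import *
c=cam("wrist");im=c["image"];cv2.imwrite("pics/w4.png",cv2.resize(im[150:300,180:370],None,fx=3,fy=3))
E
```

```text
t: 18.6
tool_pos: [0.5522, -0.2675, 0.0392]
orientation: [-2.438, -1.981, 0.0]
force: [-0.9, -0.3, -0.3]
opening: 0.0615
t: 19.1
tool_pos: [0.556, -0.2697, 0.1674]
orientation: [2.43, 1.974, 0.006]
force: [1.0, -0.4, 1.3]
opening: 0.0927
```

View pics/w4.png

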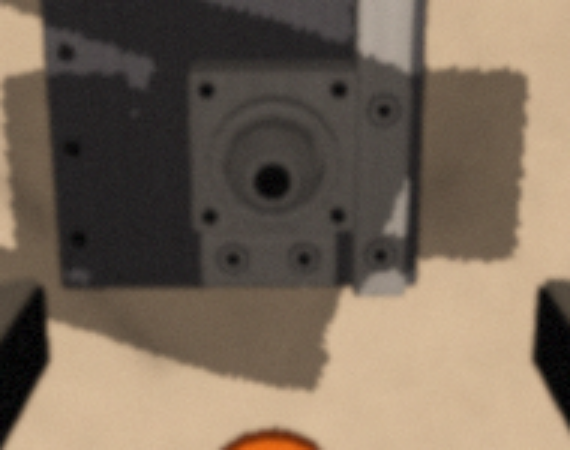

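Ring lies flat around the stub (ring centre near crop (270,155)) and the mount is still in the corner. Now the disc.

```bash
python3 -m inch '[[[-1.9,-3.1,0,0,0,0,-1],[-1.9,-3.1,0,0,0,0,-1],[-1.9,-3.1,0,0,0,0,-1],[-1.8,-3,0,0,0,0,-1],[-1.8,-3,0,0,0,0,-1]]]'
python3 -m inch '[[[0,0,0,0,0,0,-1],[0,0,0,0,0,0,-1],[0,0,0,0,0,0,-1],[0,0,0,0,0,0,-1],[0,0,0,0,0,0,-1]]]'
python3 ring.py .3829 -.3273 .010 .054 r3
```

```text
t: 19.65
tool_pos: [0.3816, -0.3268, 0.1577]
orientation: [-2.436, -1.98, 0.0]
force: [-0.9, -0.7, 0.1]
opening: 0.0929
t: 20.15
tool_pos: [0.3843, -0.3269, 0.1594]
orientation: [-2.437, -1.982, -0.0]
force: [-1.0, -0.5, -0.2]
opening: 0.0934
pred [275.28334259 198.52103332]
circ 383.3 -326.3 D 51.8 want 54.0 mean [ 0.3831 -0.326   0.01  ]
```

View pics/r3.png

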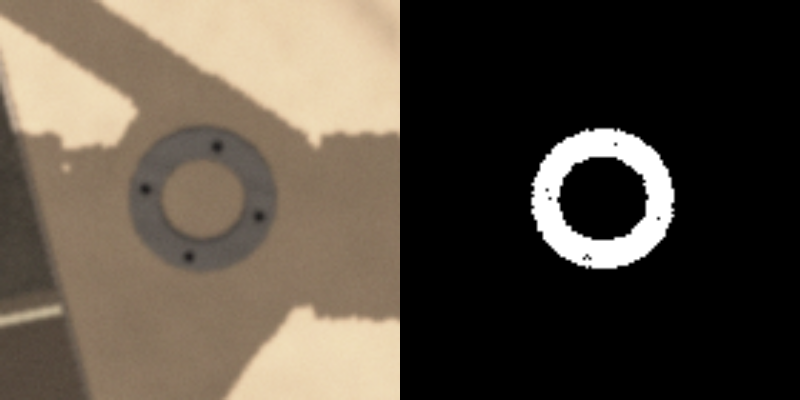

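```bash
python3 -m inch '[[[0,0,4,0,0,0,-1],[0,0,4,0,0,0,-1],[0,0,4,0,0,0,-1],[0,0,2,0,0,0,-1],[0,0,1,0,0,0,-1]]]'
python3 -m inch '[[[0,0,0.4,0,0,0,-1],[0,0,0.2,0,0,0,-1],[0,0,0,0,0,0,-1],[0,0,0,0,0,0,-1],[0,0,0,0,0,0,-1]]]'
```

```text
t: 20.7
tool_pos: [0.3825, -0.3257, 0.0069]
orientation: [-2.434, -1.979, 0.0]
force: [0.1, -0.9, 0.1]
opening: 0.0933
t: 21.2
tool_pos: [0.3843, -0.328, 0.0047]
orientation: [2.437, 1.98, 0.0]
force: [-0.1, 0.1, 0.2]
opening: 0.0932
```

```bash
python3 -m inch '[[[0.1,0,0.15,0,0,0,-1],[0,0,0,0,0,0,-0.3],[0,0,0,0,0,0,0.1],[0,0,0,0,0,0,1],[0,0,0,0,0,0,1]]]' 40
python3 -m inch '[[[0,0,0,0,0,0,1],[0,0,0,0,0,0,1],[0,0,0,0,0,0,1],[0,0,0,0,0,0,1]]]'
python3 -m inch '[[[0,0,-3,0,0,0,1],[0,0,-4,0,0,0,1],[0,0,-4,0,0,0,1],[0,0,0,0,0,0,1],[0,0,0,0,0,0,1]]]'
python3 -m inch '[[[0,0,0,0,0,0,1],[0,0,0,0,0,0,1]]]'
```

```text
t: 21.7
tool_pos: [0.3839, -0.3264, 0.0022]
orientation: [2.438, 1.981, -0.0]
force: [-0.6, 0.2, -0.3]
opening: 0.0657
t: 22.1
tool_pos: [0.3838, -0.3264, 0.0021]
orientation: [2.438, 1.981, -0.0]
force: [-0.0, -0.0, -0.5]
opening: 0.053
t: 22.6
tool_pos: [0.3846, -0.3271, 0.1134]
orientation: [2.436, 1.979, 0.0]
force: [-0.7, -0.3, -0.9]
opening: 0.0532
t: 22.8
tool_pos: [0.3829, -0.3254, 0.1103]
orientation: [-2.436, -1.979, 0.0]
force: [0.3, 0.0, -1.0]
opening: 0.0533
```

```bash
python3 -m inch '[[[1.8,3.1,0,0,0,0,1],[1.8,3.1,0,0,0,0,1],[1.8,3.1,0,0,0,0,1],[1.8,3,0,0,0,0,1],[1.9,3,0,0,0,0,1]]]'
python3 -m inch '[[[0,0,0,0,0,0,1],[0,0,0,0,0,0,1],[0,0,0,0,0,0,1],[0,0,0,0,0,0,1],[0,0,0,0,0,0,1]]]'
```

```text
t: 23.3
tool_pos: [0.5526, -0.2676, 0.1102]
orientation: [-2.436, -1.979, 0.002]
force: [0.2, -0.5, -0.9]
opening: 0.0533
t: 23.8
tool_pos: [0.5515, -0.2692, 0.1122]
orientation: [-2.439, -1.98, 0.0]
force: [-0.5, 0.1, -0.8]
opening: 0.0532
```

```bash
python3 -m inch '[[[0.1,0,2,0,0,0,1],[0,0,1,0,0,0,1],[0,0,0.5,0,0,0,1],[0,0,0,0,0,0,1]]]'
python3 -m inch '[[[0,0,0.5,0,0,0,1],[0,0,0.5,0,0,0,1],[0,0,0,0,0,0,1]]]'
python3 -m inch '[[[0,0,0.5,0,0,0,1],[0,0,0.3,0,0,0,1],[0,0,0,0,0,0,1]]]'
python3 -m inch '[[[0,0,0.3,0,0,0,1],[0,0,0,0,0,0,1],[0,0,0,0,0,0,1]]]'
```

```text
t: 24.2
tool_pos: [0.5516, -0.2674, 0.0762]
orientation: [-2.437, -1.98, 0.001]
force: [-0.0, 0.7, -0.6]
opening: 0.0529
t: 24.5
tool_pos: [0.5521, -0.2675, 0.0665]
orientation: [-2.438, -1.981, 0.0]
force: [-0.0, -0.5, -0.6]
opening: 0.0533
t: 24.8
tool_pos: [0.552, -0.2674, 0.0584]
orientation: [-2.437, -1.98, 0.001]
force: [-0.2, -0.2, -1.3]
opening: 0.0535
t: 25.1
tool_pos: [0.5524, -0.2676, 0.0561]
orientation: [-2.438, -1.981, 0.0]
force: [-0.2, -0.2, 0.1]
opening: 0.0531
```

```bash
python3 -m inch '[[[0,0,0.3,0,0,0,1],[0,0,0,0,0,0,1],[0,0,0,0,0,0,1]]]'
python3 -m inch '[[[0,0,0.15,0,0,0,1],[0,0,0,0,0,0,1],[0,0,0,0,0,0,1]]]'
python3 -m inch '[[[0,0,0.1,0,0,0,1],[0,0,0,0,0,0,1],[0,0,0,0,0,0,1]]]'
python3 -m inch '[[[0,0,0.1,0,0,0,1],[0,0,0,0,0,0,1],[0,0,0,0,0,0,1]]]'
```

```text
t: 25.4
tool_pos: [0.5523, -0.2676, 0.053]
orientation: [-2.438, -1.981, 0.0]
force: [0.0, -0.4, 0.1]
opening: 0.0529
t: 25.7
tool_pos: [0.5524, -0.2676, 0.0516]
orientation: [-2.438, -1.981, 0.0]
force: [-0.6, -0.6, -0.1]
opening: 0.0533
t: 26.0
tool_pos: [0.5527, -0.2678, 0.0511]
orientation: [2.438, 1.981, 0.0]
force: [-0.8, 1.1, 4.4]
opening: 0.0533
t: 26.3
tool_pos: [0.5531, -0.2681, 0.0511]
orientation: [2.437, 1.98, 0.001]
force: [-2.0, 1.5, 8.6]
opening: 0.0528
```

Disc lies on the spacer at the predicted height, held flat. Now build the diagonal push.

```bash
python3 -m inch '[[[0,0.1,0.1,0,0,0,1],[0,0,0,0,0,0,1],[0,0,0,0,0,0,1]]]'
python3 -m inch '[[[0,0.1,0,0,0,0,1],[0,0,0,0,0,0,1],[0,0,0,0,0,0,1]]]'
python3 -m inch '[[[0,0.1,0,0,0,0,1],[0,0,0,0,0,0,1],[0,0,0,0,0,0,1]]]'
```

```text
t: 26.6
tool_pos: [0.5534, -0.2681, 0.051]
orientation: [2.438, 1.981, -0.001]
force: [-9.7, 4.1, 19.7]
opening: 0.0528
t: 26.9
tool_pos: [0.5537, -0.2681, 0.0509]
orientation: [-2.437, -1.98, 0.002]
force: [-13.0, 5.3, 21.8]
opening: 0.0532
t: 27.2
tool_pos: [0.5539, -0.2681, 0.0509]
orientation: [-2.436, -1.979, 0.003]
force: [-18.0, 6.2, 25.0]
opening: 0.0532
```

```bash
python3 -m inch '[[[0,-0.1,-0.1,0,0,0,1],[0,0,0,0,0,0,1],[0,0,0,0,0,0,1],[0,0,0,0,0,0,1]]]'
python3 -m inch '[[[0,0,0,0,0,0,1],[0,0,0,0,0,0,1],[0,0,0,0,0,0,1],[0,0,0,0,0,0,1]]]'
python3 - <<'E'
from h import *
s=robot.read_state();print(s["force"],s["wrist_torque"],abs(s["dq"]).max())
c=cam("wrist");im=c["image"]
t=cam("top")["image"];sc=cam("scene")["image"]
cv2.imwrite("pics/fin.png",np.hstack([cv2.resize(im[120:300,180:370],(400,380)),cv2.resize(sc[180:270,230:340],(400,380),interpolation=cv2.INTER_CUBIC)]))
t0=cv2.imread("pics/top0.png")
for n,(u,v) in dict(glue=(194,276),lens=(393,223),sdr=(367,288),polish=(245,153)).items(): print(n,cv2.absdiff(t,t0)[v-12:v+12,u-12:u+12].mean().round(1))
E
```

```text
t: 27.6
tool_pos: [0.5538, -0.2679, 0.051]
orientation: [-2.437, -1.981, 0.001]
force: [-10.2, 3.6, 15.4]
opening: 0.0532
t: 28.0
tool_pos: [0.5537, -0.268, 0.051]
orientation: [-2.437, -1.98, 0.001]
force: [-9.8, 3.4, 15.4]
opening: 0.0528
[-9.75057837  3.35709023 15.42159223] [ 0.61578562  1.8354093  -0.03364739] 0.0013587601335921637
glue 44.2
lens 3.8
sdr 3.6
polish 36.0
```

View pics/fin.png

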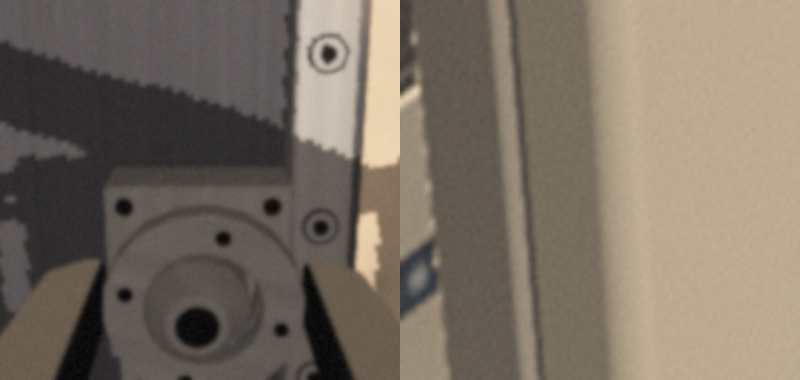

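```bash
python3 -c "
from plant import robot
s=robot.read_state();print(s['t'],s['force'],s['opening']);print(robot.close_job())"
```

```text
28.15 [-9.59018368  3.78711927 14.47802773] 0.05264113096000961
the job is handed in; nothing more can be done
None
```

I built the stack in the jig and handed the job in at about 28 s, with the gripper still holding and pushing the clamp disc. No verdict was reported.

- **Mount:** I gripped it by the stub, turned it square and slid it into the corner. I could feel contact on both the fence and the stop block.
- **Spacer and disc:** each one met resistance at the height expected for lying flat on the part below.
- **Final push:** just before hand-in it read about 10 N toward the fence, about 14.5 N down and about 2 N toward the stop block, with the arm still. The fence, base-plate and disc-on-spacer forces were not measured directly; I judged them sufficient from these readings.
- **Last picture (wrist):** the disc was centred on the stub and gripped, and the block was square against the fence.

**Checks that gave no clear answer:**
- The top view around the lens blank and screwdriver was unchanged. Around the glue and polish bottles it differed from the first picture. I think that is the arm or its shadow in the way, because no contact force showed when passing them, but I did not confirm it.
- The scene-camera crop showed only the arm, so it told me nothing.

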